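Set the colour rack with paint jars by their sample tiles

TASK

Load the wooden colour rack for the next piece: stand each of the four white-capped jars of china paint (blue, green, yellow, red) upright on the floor of the rack's well behind the fired sample tile of its own colour. Set the jars down, do not drop them. The black-capped lustre jars do not belong in the rack: leave them standing where they are.

Things in the scene. Friction and masses are not known exactly. Their poses are not given: they have to be found in the camera images.
- jar_blue: Upright cylindrical screw-cap jar of blue paint powder, 66 mm tall: blue body 40 mm across and 48 mm high with a white paper band, then a white screw cap 42 mm across and 18 mm high with a round blue dab on its lid. About 0.12 kg. Origin at the centre of its underside, z up along its axis. Stands on the table at the start (underside at z = 0).
- jar_green: Upright cylindrical screw-cap jar of green paint powder, 66 mm tall: green body 40 mm across and 48 mm high with a white paper band, then a white screw cap 42 mm across and 18 mm high with a round green dab on its lid. About 0.12 kg. Origin at the centre of its underside, z up along its axis. Stands on the table at the start (underside at z = 0).
- jar_yellow: Upright cylindrical screw-cap jar of yellow paint powder, 66 mm tall: yellow body 40 mm across and 48 mm high with a white paper band, then a white screw cap 42 mm across and 18 mm high with a round yellow dab on its lid. About 0.12 kg. Origin at the centre of its underside, z up along its axis. Stands on the table at the start (underside at z = 0).
- jar_red: Upright cylindrical screw-cap jar of red paint powder, 66 mm tall: red body 40 mm across and 48 mm high with a white paper band, then a white screw cap 42 mm across and 18 mm high with a round red dab on its lid. About 0.12 kg. Origin at the centre of its underside, z up along its axis. Stands on the table at the start (underside at z = 0).
- lustre_blue: Look-alike jar of blue lustre, same shape and size as the paint jars (66 mm tall, 40 mm across) with the same blue body and blue dab on the lid, but its screw cap (42 mm across, 18 mm high) is black. Stays where it stands on the table. Origin at the centre of its underside, z up along its axis.
- lustre_yellow: Look-alike jar of yellow lustre, same shape and size as the paint jars (66 mm tall, 40 mm across) with the same yellow body and yellow dab on the lid, but its screw cap (42 mm across, 18 mm high) is black. Stays where it stands on the table. Origin at the centre of its underside, z up along its axis.
- tile_blue: White sample tile 48 x 26 mm with a blue patch, fixed flat in the wooden rack's front ledge. Origin: middle of its face, 30 mm above the table; z up, y along the row of 4 wells (64 mm pitch), x level to its own well, centred at x = +52 mm, y = 0. Well: 58 x 58 mm inside, 6 mm walls, floor 8 mm and rim 30 mm above the table, as high as all of the rack. The rack is fixed.
- tile_green: White sample tile 48 x 26 mm with a green patch, fixed flat in the wooden rack's front ledge. Origin: middle of its face, 30 mm above the table; z up, y along the row of 4 wells (64 mm pitch), x level to its own well, centred at x = +52 mm, y = 0. Well: 58 x 58 mm inside, 6 mm walls, floor 8 mm and rim 30 mm above the table, as high as all of the rack. The rack is fixed.
- tile_yellow: White sample tile 48 x 26 mm with a yellow patch, fixed flat in the wooden rack's front ledge. Origin: middle of its face, 30 mm above the table; z up, y along the row of 4 wells (64 mm pitch), x level to its own well, centred at x = +52 mm, y = 0. Well: 58 x 58 mm inside, 6 mm walls, floor 8 mm and rim 30 mm above the table, as high as all of the rack. The rack is fixed.
- tile_red: White sample tile 48 x 26 mm with a red patch, fixed flat in the wooden rack's front ledge. Origin: middle of its face, 30 mm above the table; z up, y along the row of 4 wells (64 mm pitch), x level to its own well, centred at x = +52 mm, y = 0. Well: 58 x 58 mm inside, 6 mm walls, floor 8 mm and rim 30 mm above the table, as high as all of the rack. The rack is fixed.
Not all that is in view belongs to the job. Leave any pink look-alike of the jar_red alone.

How it is judged:
By the outcome, as a careful person would: the job done as asked, in the order asked, and still so for the second after the job is handed in, with the robot touching nothing.
It also fails if it takes over 88 s, if anything falls off the work surface, if the arm or the gripper's body presses on something with over 40 N, if the wrist force passes 120 N, or if a joint passes its speed limit or range.

ROBOT

A 6-joint arm with a two-finger parallel gripper is mounted at the origin on the work surface. World frame = base frame: x ahead of the robot, y to its left, z up, the work surface at z = 0. Lengths are in m, angles in rad, forces in N, time in s.
With the tool pointing down it reaches from about 0.35 to 0.85 m from the base axis. Payload 8.1 kg.
Tool frame: the origin (TCP) lies midway between the tips of the shut fingers; the grasp point (between the pads) lies 19 mm behind it; z points along the fingers, y is the line along which they close (so a half turn about z gives the same grasp; the last joint's range is limited). The gripper opens to 85 mm and grips with 20 to 120 N. Pads are 22 mm wide; open, the fingers measure 114 mm over their backs; the gripper's body (76 mm by 85 mm) begins 54 mm behind the grasp point. The pads swing forward as they close: fully open they stand 13 mm farther back than shut.
Start: joints at [-1.335, 0.13, 1.488, -0, 1.523, -0.085], TCP at [0.189, -0.569, 0.231] pointing down, gripper open.
Joint ranges: [-2.96, 2.96], [-0.89, 2.26], [0.02, 2.5], [-1.34, 4.48], [0, 2.73], [-2.66, 2.66]. Speed limits (rad/s): [2.39, 2.39, 2.79, 3.14, 3.14, 3.14].

INTERFACE

Orientations are given as a unit quaternion [w, x, y, z].
In Python, from cell import bot, read_camera, camera_params, hand_in gives the robot as it stands.
- The arm moves only by the tool move_arm, never from a script. Its argument "targets" is a list that holds one entry, the list of rows, each a list of 4 numbers: the shift along the world's x, y, z in mm, then the turn about the world's z in rad. In form: [[[x, y, z, roll], ...]]. A call has 1 to 10 rows; each row is the pose to reach, as a shift and turn from the pose commanded when the call began; what a row does not reach only later rows make up. A row lasts 1/10 s, in which the tool goes at most 50 mm and 8.59 degrees, less where a joint would pass 70% of its speed; a pose out of reach is approached as far as the arm can. A call with a gripper value outside its range is refused whole. "fingers" is the closure, from -1 (fully open) to 1 (shut), set as the call begins (left out, the last holds). The fingers move at their own pace and stop on an object; "grip_force" is the grip in N (left out, the last holds). Time passes only in rows, so rows that repeat a pose let the fingers close. It gives the time, the measured TCP pose, the force, the opening and the grip force at its end, in the units of the state.
- bot.get_state(): the state, without advancing time (a new reading comes with each control period).
- read_camera(name): name is "scene" or "top" or "wrist"; returns (picture, depth): 384x512x3 uint8, red, green, blue; 384x512 float32, m along the optical axis (not along the pixel's ray), 0 where there is no reading.
- camera_params(name): a dict with "fx", "fy", "cx", "cy" (pixels), "dist_coeffs" ([k1, k2, p1, p2, k3] as OpenCV has them; the pictures are not rectified), "R" (3x3) and "t" (3): a world point X has camera coordinates R X + t; the wrist camera has in their place "tool_from_camera" (4x4, takes a point from camera to tool coordinates, whose origin is the TCP and whose axes are the flange's). Camera axes: x right, y down, z forward; pixel columns grow to the right and rows downward; lengths in m; the calibration is good to about 2 mm. A picture is of the moment at which its call begins: read the wrist's pose just before it. camera_params takes no time and is no camera call.
- hand_in(): hands the job in; it is judged then, once.
The state is a dict: "time": time; "q": joint angles; "qvel": joint speeds; "effort": joint torques, N m; "tool_pos": TCP position; "orientation": TCP orientation; "force": force on the tool from outside, world axes, zero at the start; "ft_torque": the same for the moment, N m; "gripper_width": finger opening in m; "grasp_force": force on a finger pad.
Only numpy, scipy, OpenCV 4.12 (cv2) and the standard library are available. Lean on these libraries where they do the work, as an engineer would, in place of code of your own. Each camera call takes 0.05 s, during which the arm holds its last target. There are 200 camera calls.

## Working session

There is one attempt and no reset: what is moved stays moved. The work goes in short steps, Python scripts to look and compute and a tool call to move; the robot and the scene stay as the last step left them, time stands still between calls to the robot, and variables do not carry over. Pictures are saved under pics/ and viewed, at most 14 in all, crops included, and the job is handed in when it is done.

Besides the shell and the picture viewer there is one more tool, called after "Request:" as name([rows], argument=value, ...), one row to a line, values as JSON. move_arm: Moves the arm, as the interface text tells. Its arguments: {"type":"object","properties":{"targets":{"type":"array","items":{"type":"array","items":{"type":"array","items":{"type":"number"}}}},"fingers":{"type":"number"},"grip_force":{"type":"number"}},"required":["targets"]}

```bash
mkdir -p pics; cat > h.py <<'E'
import numpy as np, cv2
from cell import bot, read_camera, camera_params, hand_in
def snap(n,f=None):
    p,d=read_camera(n)
    if f: cv2.imwrite('pics/'+f,cv2.cvtColor(p,cv2.COLOR_RGB2BGR))
    return p,d
def onplane(n,uv,z):
    c=camera_params(n);K=np.array([[c['fx'],0,c['cx']],[0,c['fy'],c['cy']],[0,0,1]])
    u=cv2.undistortPoints(np.array(uv,float).reshape(-1,1,2),K,np.array(c['dist_coeffs'])).reshape(-1,2)
    R=np.array(c['R']);t=np.array(c['t']);C=-R.T@t
    r=np.c_[u,np.ones(len(u))]@R
    return C+r*((z-C[2])/r[:,2])[:,None]
E
python3 - <<'E'
from h import *
snap('top','top.png');snap('scene','scene.png')
for n in('top','scene'):
    c=camera_params(n);print(n,c['fx'],-np.array(c['R']).T@np.array(c['t']))
s=bot.get_state();print(s['time'],s['tool_pos'],s['orientation'],s['gripper_width'])
E
```

```text
top 384.0363401953186 [0.32300603 0.0198297  0.99350546]
scene 405.14333500096103 [ 0.99201403 -0.11048775  0.89535004]
0.1 [ 0.18911026 -0.5688729   0.23031422] [-8.65760362e-04  9.87161491e-01  1.59723000e-01 -6.51342187e-05] 0.08579439891525437
```

View pics/top.png

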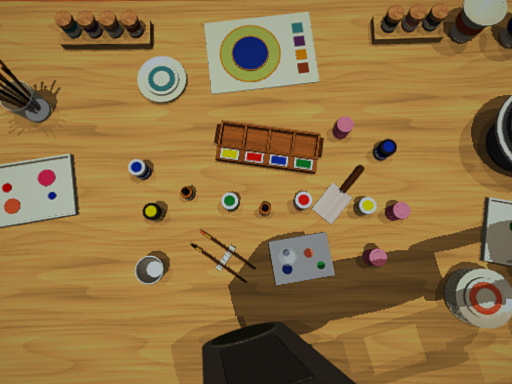

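View pics/scene.png

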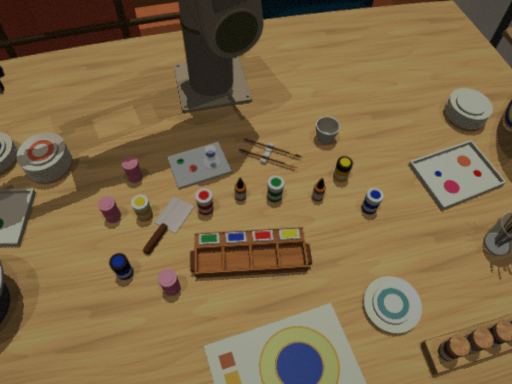

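Top view candidates:
- **White-capped jars:** blue (138,168), green (230,201), red (303,200), yellow (367,206).
- **Look-alikes:** black-capped blue (386,149), black-capped yellow (152,211), pink (343,127), (400,211) and (376,257). The two small brown bottles at (187,192) and (265,208) aren't part of the job.
- **Tiles, left to right:** yellow (230,155), red (255,158), blue (279,160), green (303,164).

I choose the four white-capped jars.

```bash
cat > meas.py <<'E'
from h import *
def dab(p,seed,win=13,smin=120):
    x,y=seed;s=p[y-win:y+win+1,x-win:x+win+1]
    hsv=cv2.cvtColor(s,cv2.COLOR_RGB2HSV)
    h0=hsv[win-1:win+2,win-1:win+2,0].astype(float); h0=np.median(h0)
    dh=np.abs((hsv[...,0].astype(float)-h0+90)%180-90)
    m=((dh<9)&(hsv[...,1]>smin)).astype(np.uint8)
    n,l,st,c=cv2.connectedComponentsWithStats(m,connectivity=4)
    k=l[win,win]
    return c[k]+[x-win,y-win],st[k],h0
E
python3 - <<'E'
from meas import *
p,_=snap('top');q,_=snap('scene')
cv2.imwrite('pics/crop.png',cv2.resize(cv2.cvtColor(p[110:280,115:425],cv2.COLOR_RGB2BGR),None,fx=2.5,fy=2.5,interpolation=cv2.INTER_NEAREST))
J={'blue':((138,168),(374,195)),'green':((230,201),(276,183)),'yellow':((367,206),(140,202)),'red':((303,200),(204,195)),'LB':((388,147),(121,260)),'LY':((151,211),(344,161)),
 'pink1':((344,125),(168,275)),'pink2':((400,209),(107,203)),'pink3':((376,256),(131,163)), 'bot1':((187,190),(319,186)),'bot2':((265,207),(240,186))}
T={'yellow':((230,155),(289,234)),'red':((255,158),(263,236)),'blue':((279,160),(236,237)),'green':((303,164),(209,239))}
for D,z,w in((J,.066,10),(T,.03,13)):
  for k,(a,b) in D.items():
    r=[]
    for n,im,s in(('top',p,a),('scene',q,b)):
        c,st,h=dab(im,s,w); r+= [np.round(onplane(n,[c],z)[0][:2]*1000,1),np.round(c,1),st[2:]]
    print(k,*r)
E
```

```text
blue [544. 314.] [135.8 166.5] [10 10 79] [545.5 315.3] [375.1 194.2] [ 9  8 58]
green [455.3  84.6] [229.1 200.3] [11 10 81] [456.5  85.9] [275.8 181.7] [ 9  8 51]
yellow [ 437.4 -250.8] [367.5 204.9] [10 11 88] [ 438.8 -250. ] [139.2 201. ] [11  9 73]
red [453.8 -96.2] [303.3 199.4] [11 10 88] [455.3 -95.4] [203.4 194.8] [10  9 72]
LB [ 583.  -311.6] [388.2 146.2] [ 13  12 121] [ 584.5 -311.7] [117.3 260.7] [ 13  13 132]
LY [433.9 275.2] [150.4 210.6] [ 13  12 125] [432.2 282.1] [346.5 160.5] [ 16  14 144]
pink1 [ 644.4 -208.9] [345.2 123.5] [ 21  21 359] [ 640.9 -205.3] [167.7 274.6] [ 21  21 424]
pink2 [ 427.9 -331.1] [401.3 208.2] [ 21  21 375] [ 423.5 -329.3] [106.3 201.8] [ 21  21 384]
pink3 [ 319.2 -264.8] [377.1 254.4] [ 21  21 298] [ 314.3 -262.7] [130.5 161.7] [ 21  21 362]
bot1 [482.8 187.3] [187. 190.] [ 21  21 434] [495.8 182.5] [317.7 187.5] [ 21  18 130]
bot2 [437.   -2.5] [265. 207.] [ 21  21 441] [449.7  -3.3] [240. 186.] [ 21  21 439]
yellow [583.1  86.1] [229.1 153.3] [ 15   9 104] [584.2  87.5] [289.1 233.1] [ 15   9 107]
red [573.4  22.5] [253.8 156.4] [ 15   8 104] [574.1  23.2] [262.1 234.7] [ 16   8 107]
blue [563.1 -40.2] [278.2 159.8] [ 15   9 103] [564.6 -39. ] [235.7 236.4] [15  7 88]
green [ 553.4 -103.9] [303.1 163. ] [15  9 94] [ 554.7 -103. ] [208.5 238. ] [14  7 84]
```

View pics/crop.png

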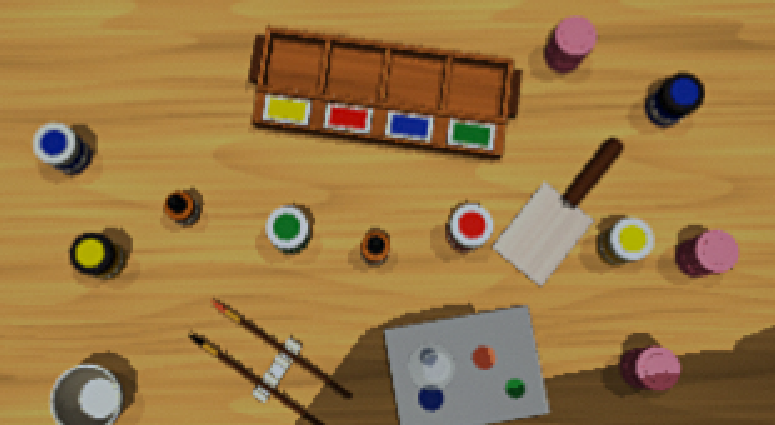

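The crop confirms the choice: four jars with white caps (blue, green, red and yellow dabs), black caps on the two lustre jars, and plain pink look-alikes. The two views agree to about 1.5 mm and the tile pitch measures 64.2 mm.

In mm:

| Colour | Jar (x, y) | Well (x, y) |
|---|---|---|
| Blue | (544.7, 314.6) | (615.3, -47.6) |
| Green | (455.9, 85.2) | (605.5, -111.5) |
| Yellow | (438.1, -250.4) | (635.0, 78.8) |
| Red | (454.5, -95.8) | (625.2, 14.9) |

I'll close across the row, which takes a turn of +1.096. First move is above blue.

Request:
move_arm([
  [[355.6,883.5,0,1.096],[355.6,883.5,0,1.096],[355.6,883.5,0,1.096],[355.6,883.5,0,1.096],[355.6,883.5,0,1.096],[355.6,883.5,0,1.096],[355.6,883.5,0,1.096],[355.6,883.5,0,1.096],[355.6,883.5,0,1.096],[355.6,883.5,0,1.096]],
], fingers=-1, grip_force=30)

```text
time: 1.2
tool_pos: [0.3762, -0.1036, 0.2315]
orientation: [0.0, 0.759, 0.651, 0.0]
force: [0.6, -0.7, 0.5]
gripper_width: 0.0857
grasp_force: 0.0
```

Request:
move_arm([
  [[168.6,418.5,0,0],[168.6,418.5,0,0],[168.6,418.5,0,0],[168.6,418.5,0,0],[168.6,418.5,0,0],[168.6,418.5,0,0],[168.6,418.5,0,0],[168.6,418.5,0,0],[168.6,418.5,0,0],[168.6,418.5,0,0]],
])

```text
time: 2.2
tool_pos: [0.5443, 0.3177, 0.2279]
orientation: [-0.001, 0.758, 0.652, -0.002]
force: [-0.6, -1.0, -0.3]
gripper_width: 0.0854
grasp_force: 0.0
```

Request:
move_arm([
  [[0,-2,-40,0],[0,-2,-80,0],[0,-2,-110,0],[0,-2,-130,0],[0,-2,-130,0],[0,-2,-130,0]],
])

```text
time: 2.8
tool_pos: [0.5444, 0.3106, 0.1016]
orientation: [-0.0, 0.759, 0.651, -0.0]
force: [-0.7, -0.1, 0.2]
gripper_width: 0.0855
grasp_force: 0.0
```

```bash
python3 - <<'E'
from h import *
s=bot.get_state();print(s['tool_pos'],s['orientation'])
p,_=snap('wrist','w1.png')
print(camera_params('wrist'))
E
```

```text
[0.54444074 0.31062794 0.1016167 ] [-2.37528808e-05  7.59471793e-01  6.50540179e-01 -2.64823486e-04]
{'fx': 314.8438134045687, 'fy': 314.8438134045687, 'cx': 251.8660198127524, 'cy': 193.48524008014442, 'dist_coeffs': array([0.00839336, 0.        , 0.        , 0.        , 0.        ]), 'tool_from_camera': array([[ 1.65839289e-04, -9.64574656e-01, -2.63809981e-01,
         6.75072299e-02],
       [ 9.99999619e-01,  3.86148106e-04, -7.83251073e-04,
        -1.04866013e-05],
       [ 8.57373859e-04, -2.63809750e-01,  9.64574352e-01,
        -1.41438253e-01],
       [ 0.00000000e+00,  0.00000000e+00,  0.00000000e+00,
         1.00000000e+00]])}
```

View pics/w1.png

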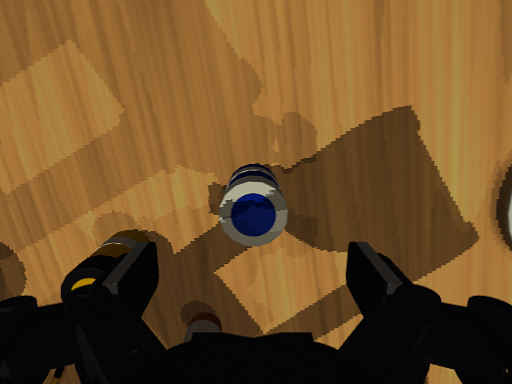

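The jar sits between the fingers, with its dab at pixel (253,213), about 6 mm ahead in +y. The lustre yellow jar at (85,285) is on the left, clear of the descent. I'll correct by 5.5 mm, descend and grip.

Request:
move_arm([
  [[0.8,5.5,0,0],[0.8,5.5,-25,0],[0.8,5.5,-45,0],[0.8,5.5,-60,0],[0.8,5.5,-69,0],[0.8,5.5,-69,0],[0.8,5.5,-69,0]],
])

```text
time: 3.55
tool_pos: [0.5459, 0.3167, 0.0332]
orientation: [0.0, 0.759, 0.651, 0.0]
force: [0.6, 0.8, -0.6]
gripper_width: 0.0855
grasp_force: 0.0
```

Request:
move_arm([
  [[0,0,0,0],[0,0,0,0],[0,0,0,0],[0,0,0,0],[0,0,0,0],[0,0,0,0],[0,0,0,0],[0,0,0,0]],
], fingers=1, grip_force=30)

```text
time: 4.35
tool_pos: [0.5458, 0.3167, 0.0331]
orientation: [0.0, 0.759, 0.651, 0.001]
force: [-1.7, -1.0, 6.1]
gripper_width: 0.0414
grasp_force: 30.4
```

Request:
move_arm([
  [[0,0,10,0],[0,0,30,0],[0,0,60,0],[0,0,85,0],[5,-15,100,0],[13,-50,100,0],[20,-90,100,0],[28,-130,100,0],[36,-170,100,0],[44,-210,100,0]],
])

```text
time: 5.35
tool_pos: [0.5889, 0.1039, 0.1319]
orientation: [-0.0, 0.759, 0.651, -0.001]
force: [0.9, -0.4, -2.8]
gripper_width: 0.041
grasp_force: 30.7
```

Request:
move_arm([
  [[7,-40,0,0],[14,-80,0,0],[20,-115,0,0],[24,-140,0,0],[25.5,-152,0,0],[25.5,-154.3,0,0],[25.5,-154.3,0,0],[25.5,-154.3,0,0],[25.5,-154.3,0,0]],
])

```text
time: 6.25
tool_pos: [0.6147, -0.0465, 0.1322]
orientation: [-0.0, 0.759, 0.651, 0.0]
force: [-1.1, -0.4, -1.1]
gripper_width: 0.0414
grasp_force: 30.7
```

```bash
python3 - <<'E'
from h import *
s=bot.get_state();print(s['tool_pos'],s['gripper_width'],s['force'])
p,_=snap('scene');q,_=snap('wrist')
c=p[150:300,150:350]
cv2.imwrite('pics/b1.png',cv2.cvtColor(np.hstack([cv2.resize(c,(400,300)),cv2.resize(q,(400,300))]),cv2.COLOR_RGB2BGR))
E
```

```text
[ 0.61468481 -0.04651535  0.13224556] 0.04135518929474088 [-1.08060413 -0.36177947 -1.06557986]
```

View pics/b1.png

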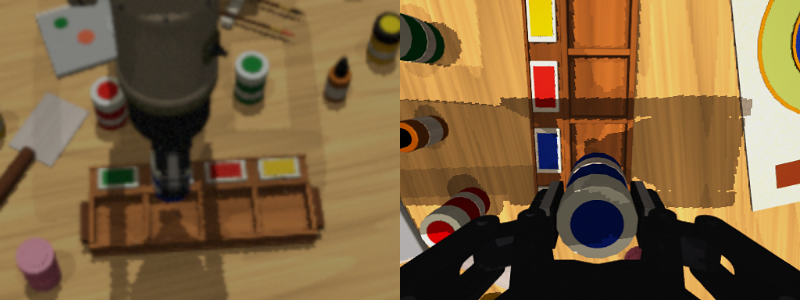

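The blue jar is held upright at wrist pixel (597,222 in the montage) and lines up with the well behind the blue tile. The floor is 91 mm below, so I lower it gently.

Request:
move_arm([
  [[0.5,-1,-30,0],[0.5,-1,-55,0],[0.5,-1,-72,0],[0.5,-1,-80,0],[0.5,-1,-84,0],[0.5,-1,-87,0],[0.5,-1,-89,0],[0.5,-1,-90,0],[0.5,-1,-90,0]],
])

```text
time: 7.25
tool_pos: [0.6157, -0.0489, 0.0429]
orientation: [0.0, 0.759, 0.651, 0.0]
force: [0.5, -0.2, -1.2]
gripper_width: 0.0411
grasp_force: 30.7
```

Request:
move_arm([
  [[0,0,-0.7,0],[0,0,-1.4,0],[0,0,-1.4,0],[0,0,-1.4,0]],
])

```text
time: 7.65
tool_pos: [0.6155, -0.0489, 0.0412]
orientation: [0.0, 0.759, 0.651, 0.0]
force: [-0.3, 0.5, -0.1]
gripper_width: 0.0414
grasp_force: 30.8
```

Request:
move_arm([
  [[0,0,-0.5,0],[0,0,-0.5,0],[0,0,-0.5,0]],
])

```text
time: 7.95
tool_pos: [0.6156, -0.0489, 0.0412]
orientation: [0.0, 0.759, 0.651, 0.0]
force: [-3.2, 0.6, 4.9]
gripper_width: 0.0412
grasp_force: 31.2
```

Request:
move_arm([
  [[0,0,0,0],[0,0,0,0],[0,0,0,0],[0,0,0,0],[0,0,0,0],[0,0,0,0]],
], fingers=-1)

```text
time: 8.55
tool_pos: [0.6153, -0.0488, 0.0403]
orientation: [-0.0, 0.759, 0.651, -0.0]
force: [0.2, 0.6, -0.3]
gripper_width: 0.0856
grasp_force: 0.0
```

Request:
move_arm([
  [[0,0,25,0],[0,0,60,0],[0,0,100,0],[-30,25,100,0],[-65,55,100,0],[-100,85,100,0],[-135,114,100,0],[-155,131,100,0],[-159.4,134.8,100,0],[-159.4,134.8,100,0]],
])

```text
time: 9.55
tool_pos: [0.4558, 0.0864, 0.1407]
orientation: [0.0, 0.759, 0.651, 0.0]
force: [0.2, -0.6, 0.2]
gripper_width: 0.0856
grasp_force: 0.0
```

Request:
move_arm([
  [[0,0,-30,0],[0,0,-38,0],[0,0,-38,0],[0,0,-38,0]],
])

```text
time: 9.95
tool_pos: [0.4564, 0.0855, 0.1028]
orientation: [-0.0, 0.76, 0.65, -0.0]
force: [0.8, -0.9, 0.7]
gripper_width: 0.0853
grasp_force: 0.0
```

```bash
cat >> meas.py <<'E'
from scipy.spatial.transform import Rotation as Ro
def wrist(hlo,hhi,name,zl=.066):
    s=bot.get_state();p,_=snap('wrist',name)
    h=cv2.cvtColor(p,cv2.COLOR_RGB2HSV);H=h[...,0].astype(int)
    hue=((H>=hlo)&(H<=hhi)) if hlo<hhi else ((H>=hlo)|(H<=hhi))
    m=(hue&(h[...,1]>110)&(h[...,2]>50)).astype(np.uint8)
    n,l,st,ce=cv2.connectedComponentsWithStats(m,connectivity=4)
    c=camera_params('wrist');K=np.array([[c['fx'],0,c['cx']],[0,c['fy'],c['cy']],[0,0,1]])
    M=np.eye(4);w=s['orientation'];M[:3,:3]=Ro.from_quat([w[1],w[2],w[3],w[0]]).as_matrix();M[:3,3]=s['tool_pos']
    M=M@c['tool_from_camera']
    for i in range(1,n):
        if st[i][4]<150: continue
        u=cv2.undistortPoints(ce[i].reshape(1,1,2),K,c['dist_coeffs']).ravel()
        r=M[:3,:3]@[u[0],u[1],1];P=M[:3,3]+r*(zl-M[2,3])/r[2]
        print(np.round(ce[i]),st[i][2:],'xy',np.round(P[:2]*1000,1),'rel',np.round((P-s['tool_pos'])[:2]*1000,1))
    print(s['tool_pos'],s['time'])
E
python3 -c "
from meas import *
wrist(50,85,'w2.png')"
```

```text
[258. 217.] [ 43  30 685] xy [460.3  88.8] rel [3.9 3.4]
[0.45641556 0.08545385 0.10278009] 9.95
```

Request:
move_arm([
  [[1.5,1.5,-20,0],[1.5,1.5,-45,0],[1.5,1.5,-60,0],[1.5,1.5,-70,0],[1.5,1.5,-70,0],[1.5,1.5,-70,0]],
])

```text
time: 10.6
tool_pos: [0.4582, 0.0874, 0.0333]
orientation: [0.0, 0.759, 0.651, 0.0]
force: [0.2, 0.3, -0.1]
gripper_width: 0.0853
grasp_force: 0.0
```

Request:
move_arm([
  [[0,0,0,0],[0,0,0,0],[0,0,0,0],[0,0,0,0],[0,0,0,0],[0,0,0,0],[0,0,0,0],[0,0,0,0]],
], fingers=1)

```text
time: 11.4
tool_pos: [0.4579, 0.0876, 0.0331]
orientation: [0.0, 0.759, 0.651, 0.0]
force: [-1.5, 0.0, 5.7]
gripper_width: 0.0412
grasp_force: 29.9
```

Request:
move_arm([
  [[0,0,10,0],[0,0,35,0],[0,0,70,0],[0,0,100,0],[20,-27,100,0],[45,-61,100,0],[70,-95,100,0],[95,-128,100,0],[120,-162,100,0],[138,-187,100,0]],
])

```text
time: 12.4
tool_pos: [0.5964, -0.1019, 0.1327]
orientation: [0.0, 0.76, 0.65, -0.0]
force: [-0.7, 0.6, -1.8]
gripper_width: 0.0412
grasp_force: 30.7
```

Request:
move_arm([
  [[9.5,-12,0,0],[9.5,-12,0,0],[9.5,-12,-30,0],[9.5,-12,-55,0],[9.5,-12,-72,0],[9.5,-12,-82,0],[9.5,-12,-87,0],[9.5,-12,-90,0],[9.5,-12,-91,0],[9.5,-12,-91.5,0]],
])

```text
time: 13.4
tool_pos: [0.6056, -0.1117, 0.0419]
orientation: [0.001, 0.759, 0.651, 0.0]
force: [-0.5, -0.4, -1.0]
gripper_width: 0.0409
grasp_force: 30.8
```

Request:
move_arm([
  [[0,0,-0.4,0],[0,0,-0.4,0],[0,0,-0.4,0]],
])

```text
time: 13.7
tool_pos: [0.6055, -0.1117, 0.0412]
orientation: [0.001, 0.759, 0.651, 0.0]
force: [0.1, 1.0, 2.7]
gripper_width: 0.0415
grasp_force: 30.9
```

Request:
move_arm([
  [[0,0,0,0],[0,0,0,0],[0,0,0,0],[0,0,0,0],[0,0,0,0],[0,0,0,0]],
], fingers=-1)

```text
time: 14.3
tool_pos: [0.6049, -0.1115, 0.0404]
orientation: [-0.0, 0.759, 0.651, -0.0]
force: [-0.2, -0.2, 0.4]
gripper_width: 0.0855
grasp_force: 0.0
```

Request:
move_arm([
  [[0,0,25,0],[0,0,60,0],[0,0,100,0],[-30,-25,100,0],[-65,-54,100,0],[-100,-83,100,0],[-135,-112,100,0],[-158,-131,90,0],[-166.5,-138,75,0],[-166.5,-138,62,0]],
])

```text
time: 15.3
tool_pos: [0.4376, -0.2503, 0.1016]
orientation: [0.0, 0.76, 0.65, 0.0]
force: [0.4, 0.6, 0.8]
gripper_width: 0.0858
grasp_force: 0.0
```

Request:
move_arm([
  [[0,0,0,0],[0,0,0,0]],
])

```text
time: 15.5
tool_pos: [0.439, -0.2485, 0.1019]
orientation: [-0.001, 0.759, 0.651, 0.0]
force: [0.3, 0.1, -0.5]
gripper_width: 0.0856
grasp_force: 0.0
```

```bash
python3 -c "
from meas import *
wrist(24,34,'w3.png')"
```

```text
[ 0.43896254 -0.24847262  0.10193167] 15.5
```

View pics/w3.png

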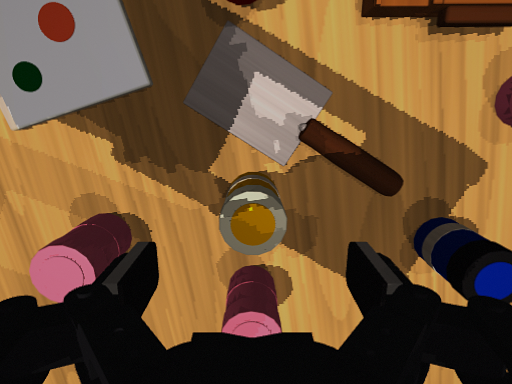

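The yellow jar's white cap is centred at (253,222), about 1 mm from the grasp line. The pink jars at (65,275) and (250,320) are clear of the fingers' paths.

Request:
move_arm([
  [[0,0.5,-20,0],[0,0.5,-45,0],[0,0.5,-60,0],[0,0.5,-69,0],[0,0.5,-69,0],[0,0.5,-69,0]],
])

```text
time: 16.15
tool_pos: [0.4392, -0.2491, 0.0343]
orientation: [0.0, 0.759, 0.651, 0.0]
force: [-0.5, 0.1, 0.4]
gripper_width: 0.0857
grasp_force: 0.0
```

Request:
move_arm([
  [[0,0,0,0],[0,0,0,0],[0,0,0,0],[0,0,0,0],[0,0,0,0],[0,0,0,0],[0,0,0,0],[0,0,0,0]],
], fingers=1)

```text
time: 16.95
tool_pos: [0.4388, -0.2494, 0.0342]
orientation: [0.001, 0.759, 0.651, 0.0]
force: [-1.8, 0.7, 6.2]
gripper_width: 0.0414
grasp_force: 29.9
```

Request:
move_arm([
  [[0,0,10,0],[0,0,35,0],[0,0,70,0],[0,0,100,0],[14,25,105,0],[34,58,105,0],[55,92,105,0],[76,127,105,0],[97,162,105,0],[118,197,105,0]],
])

```text
time: 17.95
tool_pos: [0.5568, -0.0505, 0.1388]
orientation: [-0.0, 0.759, 0.651, -0.0]
force: [0.0, -0.4, -1.1]
gripper_width: 0.0412
grasp_force: 30.8
```

Request:
move_arm([
  [[21,35,0,0],[42,70,0,0],[60,100,0,0],[72,121,0,0],[78,131,0,0],[78,131,0,0],[78,131,0,0]],
])

```text
time: 18.65
tool_pos: [0.6339, 0.0781, 0.1383]
orientation: [-0.0, 0.759, 0.651, -0.001]
force: [-0.1, -0.7, -1.5]
gripper_width: 0.0407
grasp_force: 30.8
```

Request:
move_arm([
  [[0.2,0.2,-30,0],[0.2,0.2,-60,0],[0.2,0.2,-80,0],[0.2,0.2,-88,0],[0.2,0.2,-92,0],[0.2,0.2,-94.5,0],[0.2,0.2,-95.5,0],[0.2,0.2,-96,0],[0.2,0.2,-96.3,0],[0.2,0.2,-96.3,0]],
])

```text
time: 19.65
tool_pos: [0.6349, 0.0792, 0.0427]
orientation: [0.0, 0.759, 0.651, 0.0]
force: [-0.1, 0.1, -1.4]
gripper_width: 0.0413
grasp_force: 30.8
```

Request:
move_arm([
  [[0,0,-0.4,0],[0,0,-0.7,0],[0,0,-0.7,0],[0,0,-0.7,0]],
])

```text
time: 20.05
tool_pos: [0.635, 0.0793, 0.0423]
orientation: [0.0, 0.759, 0.651, 0.0]
force: [-1.9, 0.2, 4.7]
gripper_width: 0.0407
grasp_force: 31.3
```

Request:
move_arm([
  [[0,0,0,0],[0,0,0,0],[0,0,0,0],[0,0,0,0],[0,0,0,0],[0,0,0,0]],
], fingers=-1)

```text
time: 20.65
tool_pos: [0.6346, 0.0791, 0.0414]
orientation: [-0.0, 0.759, 0.651, -0.0]
force: [-0.1, 0.6, 0.2]
gripper_width: 0.0851
grasp_force: 0.0
```

Request:
move_arm([
  [[0,0,25,0],[0,0,60,0],[0,0,100,0],[-25,-24,100,0],[-60,-58,100,0],[-93,-90,100,0],[-126,-122,100,0],[-158,-153,90,0],[-179.5,-174,75,0],[-179.5,-174,61,0]],
])

```text
time: 21.65
tool_pos: [0.4531, -0.097, 0.1021]
orientation: [0.0, 0.76, 0.65, -0.0]
force: [0.0, 0.4, -0.7]
gripper_width: 0.0854
grasp_force: 0.0
```

Request:
move_arm([
  [[0,0,0,0],[0,0,0,0],[0,0,0,0]],
])

```text
time: 21.95
tool_pos: [0.4563, -0.0943, 0.1034]
orientation: [0.0, 0.759, 0.651, 0.0]
force: [0.7, 0.1, -0.4]
gripper_width: 0.0855
grasp_force: 0.0
```

```bash
python3 -c "
from meas import *
wrist(172,6,'w4.png')"
```

```text
[413.  11.] [ 36  25 798] xy [554.4   6.1] rel [ 98.  100.4]
[250. 222.] [  45   43 1472] xy [455.4 -93.6] rel [-1.   0.8]
[ 96. 236.] [ 31  28 654] xy [361.2 -88.2] rel [-95.1   6.2]
[490. 283.] [  48   40 1381] xy [ 599.4 -157.1] rel [143.1 -62.8]
[ 0.45633369 -0.0943496   0.10340451] 21.95
```

View pics/w4.png

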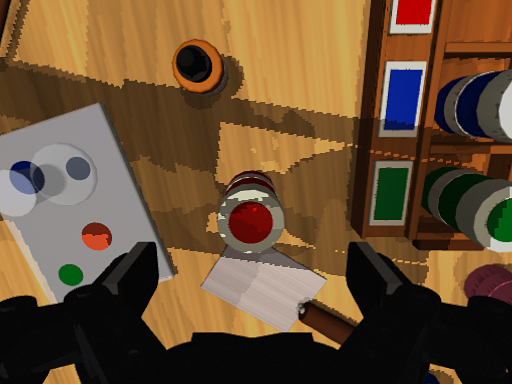

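The red jar's cap is centred at (250,222), within 1 mm. The blue (480,105) and green (475,205) jars stand upright in their wells.

Request:
move_arm([
  [[-0.5,0.5,-20,0],[-0.5,0.5,-45,0],[-0.5,0.5,-60,0],[-0.5,0.5,-70,0],[-0.5,0.5,-70,0],[-0.5,0.5,-70,0]],
])

```text
time: 22.6
tool_pos: [0.4553, -0.0943, 0.0332]
orientation: [0.0, 0.759, 0.651, 0.0]
force: [-0.3, -0.0, 0.7]
gripper_width: 0.0852
grasp_force: 0.0
```

Request:
move_arm([
  [[0,0,0,0],[0,0,0,0],[0,0,0,0],[0,0,0,0],[0,0,0,0],[0,0,0,0],[0,0,0,0],[0,0,0,0]],
], fingers=1)

```text
time: 23.4
tool_pos: [0.4552, -0.0946, 0.0332]
orientation: [0.0, 0.759, 0.651, 0.0]
force: [-0.8, 0.5, 5.8]
gripper_width: 0.0414
grasp_force: 29.9
```

Request:
move_arm([
  [[0,0,10,0],[0,0,35,0],[0,0,70,0],[0,0,105,0],[20,13,105,0],[50,32,105,0],[82,53,105,0],[114,73,105,0],[142,91,105,0],[162,104,105,0]],
])

```text
time: 24.4
tool_pos: [0.6179, 0.0111, 0.1376]
orientation: [-0.0, 0.759, 0.651, 0.0]
force: [-0.6, -1.1, -1.5]
gripper_width: 0.0411
grasp_force: 30.7
```

Request:
move_arm([
  [[8,5.5,0,0],[8,5.5,0,0],[8,5.5,0,0],[8,5.5,0,0]],
])

```text
time: 24.8
tool_pos: [0.6237, 0.0144, 0.1375]
orientation: [-0.0, 0.76, 0.65, -0.0]
force: [0.9, -0.5, -0.2]
gripper_width: 0.0412
grasp_force: 30.7
```

Request:
move_arm([
  [[0,0,-30,0],[0,0,-60,0],[0,0,-80,0],[0,0,-88,0],[0,0,-92,0],[0,0,-94.5,0],[0,0,-95.5,0],[0,0,-96,0],[0,0,-96.3,0],[0,0,-96.3,0]],
])

```text
time: 25.8
tool_pos: [0.6249, 0.0152, 0.0417]
orientation: [0.0, 0.759, 0.651, 0.0]
force: [0.8, -0.1, -0.3]
gripper_width: 0.0411
grasp_force: 30.8
```

Request:
move_arm([
  [[0,0,-0.4,0],[0,0,-0.7,0],[0,0,-0.7,0],[0,0,-0.7,0]],
])

```text
time: 26.2
tool_pos: [0.625, 0.0152, 0.0413]
orientation: [0.0, 0.759, 0.651, 0.0]
force: [-0.9, 0.4, 5.2]
gripper_width: 0.0413
grasp_force: 31.3
```

Contact with the floor at 5 N, so I release and retreat.

Request:
move_arm([
  [[0,0,0,0],[0,0,0,0],[0,0,0,0],[0,0,0,0],[0,0,0,0],[0,0,0,0]],
], fingers=-1)

```text
time: 26.8
tool_pos: [0.6246, 0.0151, 0.0404]
orientation: [-0.0, 0.759, 0.651, -0.0]
force: [-0.7, -0.6, 0.5]
gripper_width: 0.0855
grasp_force: 0.0
```

Request:
move_arm([
  [[0,0,25,0],[0,0,60,0],[0,0,100,0],[-30,0,140,0],[-70,0,180,0],[-120,0,190,0],[-170,0,190,0],[-200,0,190,0],[-200,0,190,0],[-200,0,190,0]],
])

```text
time: 27.8
tool_pos: [0.4245, 0.0151, 0.2311]
orientation: [0.001, 0.759, 0.651, 0.001]
force: [0.6, 0.2, 1.4]
gripper_width: 0.0851
grasp_force: 0.0
```

```bash
python3 - <<'E'
from h import *
p,_=snap('scene');q,_=snap('top')
cv2.imwrite('pics/end.png',cv2.cvtColor(np.vstack([cv2.resize(p[130:300,90:410],(560,298)),cv2.resize(q[90:260,110:430],(560,298))]),cv2.COLOR_RGB2BGR))
E
```

```text
(no output)
```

View pics/end.png

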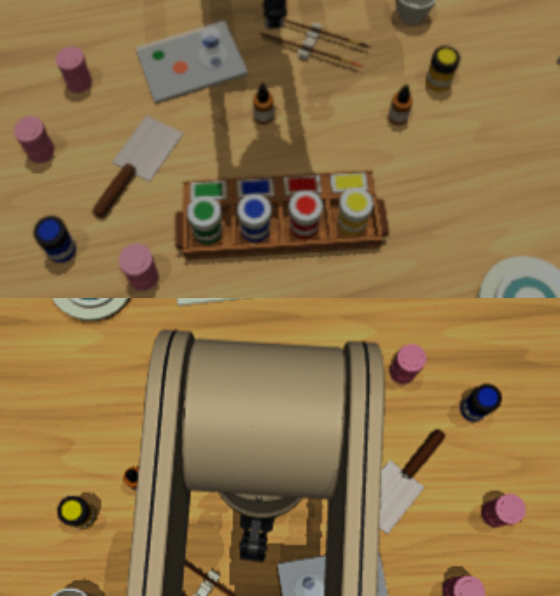

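The four white-capped jars stand upright behind their own tiles: green (205,215), blue (255,215), red (305,215) and yellow (355,212). The lustre and pink jars are where they started, so I'm handing in.

```bash
python3 -c "
from cell import hand_in
print(hand_in())"
```

```text
the job is handed in; nothing more can be done
None
```

I handed the job in at about 28 s of the 88 s allowed: all four white-capped jars stand upright in the wells behind their own colour tiles, and the lustre and pink jars were left alone.

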